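Shut and lock the spit-drive cover with its quarter-turn stud

TASK

Swing the open cover of the spit-drive box shut, then push its wing-headed stud right in against the spring, turn it a quarter turn clockwise while holding it in, and let it go so that it locks the cover down. Feel the stud home and do not force it; leave the other things on the trolley where they are.

Things in the scene. Friction and masses are not known exactly. Their poses are not given: they have to be found in the camera images.
- drive: the spit-drive box: a cast-aluminium case 220 mm long (its x) by 200 mm wide (its y), 98 mm high to the gasket on its rim, bolted down. Origin at the centre of its underside, z up. The cover's hinge runs along its +x side (away from the robot); its front is the -x side
- cover_hinge (a point): middle of the hinge line, 110 mm from the case's origin along the case's +x and 98 mm up. Its axes turn with the cover: y along the hinge line, z the cover's outward normal (up when shut), -x along the cover to its free edge. The cover is a plate from z = 0 to 5 mm, 206 mm wide, reaching 223 mm from the hinge line (235 mm at a 70 mm wide finger lip)
- cover (a joint): opening angle of the steel cover, rad: 0 shut flat on the gasket; it starts part open (0.45 to 0.85) with its free edge raised. A stiff friction hinge keeps it where it is left; 1 to 8 N down at the free edge moves it
- cover_push (a point): clear spot on the cover's outer face to press it shut: 200 mm from the hinge line (23 mm in from the free edge) and 65 mm to the side of the stud (along the cover's +y); its z is the outward normal
- stud_flange (a point): centre of the top face of the stud's round flange (34 mm across, 4 mm thick), on the stud's axis, 185 mm from the hinge line at mid-width; with the stud out, 26 mm above the cover's outer face. Axes turn and sink with the stud: z out along its axis, x along the wing. The wing to pinch stands centred on it, 44 mm long (x), 10 mm thick (y), 24 mm tall above the flange
- stud_press (a joint): how far the stud is pushed in, m; 0 is out. The spring takes 5 N to start and 0.3 N more per mm. It cannot turn until pushed 4 to 18 mm, which differs from unit to unit and cannot be seen (the keeper under the cover is adjustable), and bottoms solidly 1.6 mm deeper. Turned and let go, it rises into its seat and stays 1 to 16 mm in
- stud (a joint): turn of the stud, rad, positive clockwise seen from above: about 0 at the start (wing pointing at the hinge), 1.571 locked (wing parallel to the hinge), stop at 1.68. Once pushed through it turns with little torque and stays where it is left; let go below about 1.45 it is not seated
- cross_pin: steel cross pin through the stud's foot, 26 mm long along x (parallel to the wing), 5 mm thick, centre 49 mm below the flange's top face; it passes the keeper's slot as the stud is pushed in. More than 30 N between pin and keeper, from pressing past the bottom or twisting before it is through, damages them
- mug: white ceramic mug, 82 mm across, 95 mm tall, a bystander; origin at the centre of its foot
- canister: clear plastic canister with white lid, 104 mm across, 172 mm tall, a bystander; origin at the centre of its foot
- spatula: grey silicone spatula lying flat along its x, a bystander
- grill_brush: steel grill brush lying bristles down along its x, 275 mm long, a bystander
- tongs: steel braai tongs lying along x, 345 mm long, a bystander
- basting_bowl: steel bowl 130 mm across, 55 mm tall, a bystander; origin at the centre of its foot
- pepper_mill: turned wooden pepper mill, 54 mm across, 150 mm tall, a bystander; origin at the centre of its foot

How it is judged:
On the way, in this order (a step that is already met when the one before it is completed fails the run):
1. the cover is shut, with the stud not yet turned (value of joint cover below 0.01 rad and value of joint stud below 0.4 rad), for 0.1 s.
2. with the cover shut, the stud is pushed in and turned to the quarter turn (value of joint cover below 0.01 rad and value of joint stud above 1.42 rad), for 0.1 s.
At the end, for the whole second after the job is handed in: the cover is shut (within 0.01 rad), the stud has been turned at least 1.42 rad clockwise, its cross pin is pulled up by the spring (over 2 N) against the keeper inside with nothing touching the stud, and it is at rest (all of step 2 and contact force between cross_pin and drive above 2 N and velocity of joint stud below 0.05 rad/s).
It fails at once if the stud is forced: more than 30 N between its cross pin and the keeper (contact force between cross_pin and drive above 30 N).
It fails at once if a bystander is moved by more than 30 mm (distance of any of mug, canister, spatula, grill_brush, tongs, basting_bowl, pepper_mill from where it was at the start of the episode above 0.03 m).
It also fails if it takes over 54 s, if anything falls off the work surface, if the arm or the gripper's body presses on something with over 40 N, if the wrist force passes 120 N, or if a joint passes its speed limit or range.

ROBOT

A 6-joint arm with a two-finger parallel gripper is mounted at the origin on the work surface. World frame = base frame: x ahead of the robot, y to its left, z up, the work surface at z = 0. Lengths are in m, angles in rad, forces in N, time in s.
With the tool pointing down it reaches from about 0.275 to 0.85 m from the base axis. Payload 19 kg.
Tool frame: the origin (TCP) lies midway between the tips of the shut fingers; the grasp point (between the pads) lies 19 mm behind it (manip.grip_point_offset is the x of the grasp point in the tool frame, in m); x points along the fingers, y is the direction in which the jaws open and shut, and the axes are right-handed (so a half turn about x gives the same grasp; the last joint's range is limited). The gripper opens to 85 mm and grips with 20 to 120 N. Pads are 22 mm wide; open, the fingers measure 114 mm over their backs; the gripper's body (76 mm by 85 mm) begins 54 mm behind the grasp point. The pads swing forward as they close: fully open they stand 13 mm farther back than shut.
Start: joints at [-1.366, 0.15, 1.437, -0, 1.554, -0.134], TCP at [0.191, -0.542, 0.231] pointing down, gripper open.
Joint ranges: [-2.8, 2.8], [-0.68, 2.1], [0.12, 2.68], [-1.39, 4.53], [0.16, 2.79], [-2.81, 2.81]. Speed limits (rad/s): [1.89, 1.89, 2.22, 3.01, 3.01, 3.01].

INTERFACE

Orientations are given as [roll, pitch, yaw] about the fixed x, y, z axes, in that order (R = Rz(yaw) Ry(pitch) Rx(roll)).
In Python, from workcell import status, camera, get_calibration, manip, models gives the robot as it stands. The module is installed in compiled form; this text tells all that it offers.
- The arm moves only by the tool send_rows, never from a script. Its argument "increments" is a list of rows, each a list of 3 entries, a list of its own where there are three numbers: the shift along the tool's x, y, z in cm, then the turn about the tool's x in degrees, then the closure, from 0 (fully open) to 1 (shut). In form: [[[tx, ty, tz], roll, fingers], ...]. A call has 1 to 12 rows; each row shifts and turns the pose as measured when the row begins, along the tool's axes as they then stand; what a row does not reach is not made up. A row lasts 1/10 s, in which the tool goes at most 50 mm and 8.59 degrees, less where a joint would pass 70% of its speed; a pose out of reach is approached as far as the arm can. A call is refused whole if a number of a shift passes 5 or a number of a turn 8.59, either way. A call with a gripper value outside its range is refused whole. The fingers move at their own pace and stop on an object; "squeeze" is the grip in N (left out, the last holds). Time passes only in rows, so rows that do not move let the fingers close. It gives the time, the measured TCP pose, the force and the opening at its end, in the units of the state.
- status.state(): the state, without advancing time (a new reading comes with each control period).
- camera(name): name is "scene" or "top" or "wrist"; returns (picture, depth): 420x560x3 uint8, red, green, blue; 420x560 float32, m along the optical axis (not along the pixel's ray), 0 where there is no reading.
- get_calibration(name): a dict with "vfov" (degrees; the focal length in pixels is half the picture's height over the tangent of half this angle, whatever the lens; pixels are square), "cx", "cy" (the principal point, pixels), "extrinsics" (4x4, takes a point from camera to world coordinates). Camera axes: x right, y down, z forward; pixel columns grow to the right and rows downward; lengths in m; the calibration is good to about 2 mm. A picture is of the moment at which its call begins: read the wrist's pose just before it. get_calibration takes no time and is no camera call; for the wrist camera it gives the pose at the moment of the call.
- manip.finish_job(): hands the job in, once; it reports no verdict.
Trained networks look in the newest picture that a camera, given by its name, has taken for a name from the list of things; names that differ only in an ending like _2 or _b are one class to them, and where a whole thing is asked for, a point or a joint stands for the part that bears it (a point fixed in the world has none). Each returns a list of dicts, best first, with "score" (0 to 1); they miss things now and then, are a little off and sometimes report something else, mostly with a low value. They report only what shows in the picture. A call takes as long as a camera call.
- models.look_for(camera, name): "centre" ([x, y, z] in m, in world coordinates, good to about 4 mm: the middle of the surface that is visible of it).
The state is a dict: "time_s": time; "qpos": joint angles; "joint_velocities": joint speeds; "joint_torque": joint torques, N m; "tcp_pos": TCP position; "tcp_rot": TCP orientation; "ft_force": force on the tool from outside, world axes, zero at the start; "torque": the same for the moment, N m; "finger_gap": opening from 0.0 (shut) to 1.0 (fully open).
Only numpy, scipy, OpenCV 4.12 (cv2) and the standard library are available. Lean on these libraries where they do the work, as an engineer would, in place of code of your own. Each camera call takes 0.05 s, during which the arm holds its last target. There are 200 camera calls.

## Working session

There is one attempt and no reset: what is moved stays moved. The work goes in short steps, Python scripts to look and compute and a tool call to move; the robot and the scene stay as the last step left them, time stands still between calls to the robot, and variables do not carry over. Pictures are saved under pics/ and viewed, about 8 in all and at most 12, crops included, and the job is handed in when it is done.

Besides the shell and the picture viewer there is one more tool, called after "Emit:" as name([rows], argument=value, ...), one row to a line, values as JSON. send_rows: Moves the arm, as the interface text tells. Its arguments: {"type":"object","properties":{"increments":{"type":"array"},"squeeze":{"type":"number"}},"required":["increments"]}

```bash
mkdir -p pics; cat > h.py <<'E'
import numpy as np, cv2
from workcell import status, camera, get_calibration, manip, models
def cloud(name):
    p,d=camera(name); c=get_calibration(name); f=210/np.tan(np.radians(c['vfov'])/2)
    v,u=np.mgrid[:420,:560]; P=np.stack([(u-c['cx'])/f*d,(v-c['cy'])/f*d,d],-1)
    T=np.array(c['extrinsics']); return p,d,P@T[:3,:3].T+T[:3,3]
def save(p,n): cv2.imwrite('pics/'+n,cv2.cvtColor(p,cv2.COLOR_RGB2BGR))
E
python3 - <<'E'
from h import *
print(status.state(), manip.grip_point_offset)
a=[]
for n in('scene','top'):
    p,d,W=cloud(n); a.append(p); np.save(n,W)
    for k in('drive','cover_hinge','cover_push','stud_flange','cover','stud'):
        print(n,k,[(np.round(r['centre'],3),round(r['score'],2)) for r in models.look_for(n,k)[:2]])
for k in('mug','canister','spatula','grill_brush','tongs','basting_bowl','pepper_mill'):
        print(k,[(np.round(r['centre'],3),round(r['score'],2)) for r in models.look_for('top',k)[:1]])
save(a[0],'s.png');save(a[1],'t.png')
E
```

```text
{'time_s': 0.0, 'qpos': array([-1.36600367e+00,  1.50993560e-01,  1.43802353e+00,  2.47931351e-05,
        1.55379306e+00, -1.33974167e-01]), 'joint_velocities': array([-0.0010066 ,  0.00172487, -0.00096503, -0.00169411,  0.00088656,
        0.00096464]), 'joint_torque': array([ 1.02200993e-03, -7.13044310e+01, -5.70869637e+01, -1.21812818e-04,
        8.86972819e-03,  2.46156759e-05]), 'tcp_pos': array([ 0.1910399 , -0.54208066,  0.23067489]), 'tcp_rot': array([-1.72512839,  1.56957858,  1.75523065]), 'ft_force': array([ 0.04837644, -0.25937154,  0.5610973 ]), 'torque': array([-0.01019967, -0.06845391, -0.01915289]), 'finger_gap': 0.996183980185726} -0.0187
scene drive [(array([0.618, 0.022, 0.145]), 0.85)]
scene cover_hinge [(array([0.606, 0.004, 0.169]), 0.83)]
scene cover_push [(array([0.607, 0.009, 0.169]), 0.71)]
scene stud_flange [(array([ 0.573, -0.003,  0.238]), 0.69)]
scene cover [(array([0.608, 0.007, 0.165]), 0.72)]
scene stud [(array([ 0.571, -0.006,  0.239]), 0.47)]
top drive [(array([ 0.565, -0.005,  0.14 ]), 0.64)]
top cover_hinge []
top cover_push [(array([0.596, 0.   , 0.174]), 0.55)]
top stud_flange [(array([ 0.616, -0.204,  0.041]), 0.61), (array([0.597, 0.195, 0.173]), 0.59)]
top cover [(array([ 0.358, -0.342,  0.022]), 0.73), (array([ 0.6  , -0.006,  0.178]), 0.56)]
top stud [(array([ 0.566, -0.007,  0.242]), 0.64)]
mug [(array([ 0.616, -0.202,  0.038]), 0.81)]
canister [(array([0.599, 0.194, 0.171]), 0.94)]
spatula [(array([ 0.56 , -0.476,  0.009]), 0.94)]
grill_brush [(array([0.507, 0.428, 0.034]), 0.77)]
tongs [(array([0.501, 0.534, 0.016]), 0.59)]
basting_bowl [(array([ 0.358, -0.343,  0.021]), 0.77)]
pepper_mill [(array([0.335, 0.317, 0.145]), 0.76)]
```

View pics/s.png

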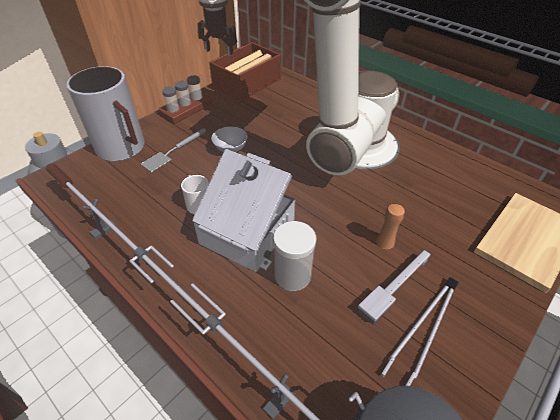

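View pics/t.png

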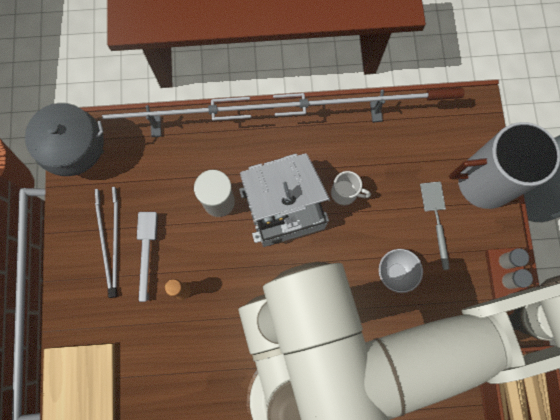

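The scene shows the box with its cover open towards the robot (stud around (290,195) in the top view), with the canister and mug close on either side. Next I fit the cover plane.

```bash
python3 - <<'E'
from h import *
for n in('scene','top'):
    W=np.load(n+'.npy').reshape(-1,3)
    m=(abs(W[:,0]-.6)<.14)&(abs(W[:,1])<.135)&(W[:,2]>.1)&(W[:,2]<.3); Q=W[m]
    # ransac plane
    rng=np.random.default_rng(0);b=0
    for i in range(500):
        s=Q[rng.choice(len(Q),3,False)];nn=np.cross(s[1]-s[0],s[2]-s[0]);nn/=np.linalg.norm(nn)+1e-12
        k=abs((Q-s[0])@nn)<.004
        if abs(nn[2])>.5 and k.sum()>b:b=k.sum();K=k
    I=Q[K];c=I.mean(0);nn=np.linalg.svd(I-c,full_matrices=False)[2][2];nn*=np.sign(nn[2])
    I=Q[abs((Q-c)@nn)<.004]
    yaw=np.arctan2(nn[1],nn[0])
    print(n,len(I),'c',c,'n',nn,'ang',np.arccos(nn[2]),'nyaw',yaw)
    # in-plane min area rect
    e1=np.array([0,0,1])-nn[2]*nn;e1/=np.linalg.norm(e1);e2=np.cross(nn,e1)
    ab=np.stack([(I-c)@e1,(I-c)@e2],1).astype(np.float32)
    (r0,sz,an)=cv2.minAreaRect(ab);print('rect',r0,sz,an,'ctr',c+r0[0]*e1+r0[1]*e2)
    print('range',ab.min(0),ab.max(0))
    bx=cv2.boxPoints((r0,sz,an))
    for q in bx: print(np.round(c+q[0]*e1+q[1]*e2,3))
    S=Q[(Q-c)@nn>.012];print('stud pts',len(S),S.mean(0) if len(S) else '',S.max(0),((S-c)@nn).max())
E
```

```text
scene 5713 c [0.61144115 0.00291064 0.16520865] n [0.56135028 0.1261399  0.81790867] ang 0.6130296589136379 nyaw 0.2210364929765017
rect (0.005046062171459198, 0.004671357572078705) (0.21207641065120697, 0.2425926923751831) 89.93326568603516 ctr [ 0.6084385  -0.00255192  0.16811189]
range [-0.11623421 -0.10135916] [0.12632544 0.11077229]
[0.682 0.123 0.098]
[0.488 0.079 0.238]
[ 0.535 -0.128  0.238]
[ 0.728 -0.084  0.098]
stud pts 162 [ 0.57311877 -0.00606778  0.24022566] [0.59654199 0.00396423 0.262804  ] 0.05364691658369433
top 3509 c [ 6.05875866e-01 -2.65376203e-04  1.71614675e-01] n [0.56135669 0.1244774  0.81815894] ang 0.612594533616875 nyaw 0.2182130457247514
rect (-0.0032017379999160767, 0.0009057894349098206) (0.2464582473039627, 0.21088749170303345) 0.03352910280227661 ctr [ 6.08629366e-01 -5.82595520e-04  1.69773701e-01]
range [-0.12645532 -0.10457634] [0.12003669 0.10633673]
[ 0.73  -0.082  0.099]
[0.684 0.124 0.099]
[0.487 0.08  0.241]
[ 0.533 -0.125  0.241]
stud pts 124 [ 0.56779322 -0.00887932  0.24109675] [0.59591496 0.00545439 0.26747015] 0.05323424591466344
```

```bash
cat >> h.py <<'E'
from scipy.spatial.transform import Rotation as Ro
YAW=.22
def go(target=None):
    s=status.state(); R=Ro.from_euler('xyz',s['tcp_rot']).as_matrix(); p=s['tcp_pos']
    yb=np.array([-np.sin(YAW),np.cos(YAW),0])
    print('t',round(s['time_s'],2),'p',p.round(4),'q',s['qpos'].round(2),'F',s['ft_force'].round(1),'T',s['torque'].round(2),'gap',round(s['finger_gap'],3))
    a=R[:,1]; print('toolx',R[:,0].round(3),'tooly',a.round(3))
    # turn about tool x bringing tool y onto +-box y
    t=np.degrees(np.arctan2(R[:,2]@yb,R[:,1]@yb)); print('roll to box y (mod 180):',round(t,1))
    if target is not None: print('shift cm tool:',(R.T@(np.array(target)-p)*100).round(2))
E
python3 -c "
from h import *
go([.191,-.542,.33]);go([.515,.046,.33])"
```

```text
t 1.05 p [ 0.1911 -0.5423  0.2313] q [-1.37  0.15  1.44 -0.    1.55 -0.13] F [-0.3 -0.4 -1.1] T [-0.04  0.02 -0.03] gap 1.003
toolx [-0.  0. -1.] tooly [ 0.332 -0.943 -0.   ]
roll to box y (mod 180): -173.2
shift cm tool: [-9.87 -0.03 -0.  ]
t 1.05 p [ 0.1911 -0.5423  0.2313] q [-1.37  0.15  1.44 -0.    1.55 -0.13] F [-0.3 -0.4 -1.1] T [-0.04  0.02 -0.03] gap 1.003
toolx [-0.  0. -1.] tooly [ 0.332 -0.943 -0.   ]
roll to box y (mod 180): -173.2
shift cm tool: [ -9.87 -44.72 -50.1 ]
```

Emit:
send_rows([
  [[-5,0,0],-8.59,1],
  [[-5,0,0],-8.59,1],
  [[-2,0,0],-8.59,1],
  [[0,0,0],-8.59,1],
  [[0,0,0],-8.59,1],
  [[0,0,0],-8.59,1],
  [[0,0,0],-8.59,1],
  [[0,0,0],-8.59,1],
  [[0,0,0],-8.59,1],
  [[0,0,0],-8.59,1],
  [[0,0,0],-8.59,1],
  [[0,0,0],-8.59,1],
])

```text
time_s: 2.25
tcp_pos: [0.1909, -0.5417, 0.3561]
tcp_rot: [2.803, 1.57, 1.806]
ft_force: [0.1, 0.3, -0.8]
finger_gap: -0.003
```

```bash
python3 -c "
from h import *
go([.515,.046,.33])"
```

```text
t 2.25 p [ 0.1909 -0.5417  0.3561] q [-1.37  0.14  1.2  -0.    1.8  -1.94] F [ 0.1  0.3 -0.8] T [-0.08 -0.02  0.03] gap -0.003
toolx [-0.     0.001 -1.   ] tooly [0.84  0.543 0.   ]
roll to box y (mod 180): -69.7
shift cm tool: [  2.66  59.11 -31.78]
```

Emit:
send_rows([
  [[0,4.3,-2.3],0,1],
  [[0,4.3,-2.3],0,1],
  [[0,4.3,-2.3],0,1],
  [[0,4.3,-2.3],0,1],
  [[0,4.3,-2.3],0,1],
  [[0,4.3,-2.3],0,1],
  [[0,4.3,-2.3],0,1],
  [[0,4.3,-2.3],0,1],
  [[0,4.3,-2.3],0,1],
  [[0,4.3,-2.3],0,1],
  [[0,4.3,-2.3],0,1],
  [[0,4.3,-2.3],0,1],
])

```text
time_s: 3.45
tcp_pos: [0.4738, -0.0166, 0.3565]
tcp_rot: [1.435, 1.567, 0.438]
ft_force: [0.9, -0.4, 0.2]
finger_gap: -0.0
```

Emit:
send_rows([
  [[0,0,0],-8.59,1],
  [[0,0,0],-8.59,1],
  [[0,0,0],-8.59,1],
  [[0,0,0],-8.59,1],
  [[0,0,0],-8.59,1],
  [[0,0,0],-8.59,1],
  [[0,0,0],-8.59,1],
  [[0,0,0],-8.59,1],
])

```text
time_s: 4.25
tcp_pos: [0.4757, -0.0088, 0.3561]
tcp_rot: [0.546, 1.567, 0.754]
ft_force: [0.2, 0.4, -0.1]
finger_gap: 0.004
```

```bash
python3 -c "
from h import *
go([.521,.046,.235])"
```

```text
t 4.25 p [ 0.4757 -0.0088  0.3561] q [-0.18 -0.07  1.42  0.    1.79 -1.96] F [ 0.2  0.4 -0.1] T [-0.02  0.02 -0.04] gap 0.004
toolx [ 0.003  0.003 -1.   ] tooly [-0.207  0.978  0.002]
roll to box y (mod 180): -0.7
shift cm tool: [12.14  4.4   5.52]
```

Emit:
send_rows([
  [[1,3,3.5],0,1],
  [[4,1.4,2],0,1],
  [[4,0,0],0,1],
  [[3,0,0],0,1],
  [[0,0,0],0,1],
])

```text
time_s: 4.75
tcp_pos: [0.5228, 0.0478, 0.2338]
tcp_rot: [0.109, 1.564, 0.327]
ft_force: [-0.6, 0.3, 0.8]
finger_gap: -0.0
```

```bash
python3 -c "
from h import *
go([.521,.046,.219])"
```

```text
t 4.75 p [0.5228 0.0478 0.2338] q [-0.06  0.04  1.55  0.    1.54 -1.85] F [-0.6  0.3  0.8] T [-0.04 -0.01  0.01] gap -0.0
toolx [ 0.007  0.002 -1.   ] tooly [-0.216  0.976  0.001]
roll to box y (mod 180): -0.1
shift cm tool: [ 1.48 -0.14 -0.23]
```

Emit:
send_rows([
  [[1,0,0],0,1],
  [[1,0,-0.5],0,1],
  [[1,0,-0.6],0,1],
  [[1,0,-0.6],0,1],
  [[1,0,-0.5],0,1],
  [[1,0,-0.4],0,1],
  [[1,0,-0.4],0,1],
  [[1,0,-0.4],0,1],
  [[1,0,-0.3],0,1],
  [[1,0,-0.2],0,1],
])

```text
time_s: 5.75
tcp_pos: [0.4849, 0.0383, 0.1322]
tcp_rot: [-0.099, 1.554, 0.118]
ft_force: [-0.0, 0.6, 1.6]
finger_gap: -0.0
```

```bash
python3 -c "
from h import *
go([.486,.039,.103])"
```

```text
t 5.75 p [0.4849 0.0383 0.1322] q [-0.08  0.01  1.79  0.    1.32 -1.87] F [-0.   0.6  1.6] T [ 0.08 -0.23 -0.01] gap -0.0
toolx [ 0.017  0.002 -1.   ] tooly [-0.215  0.977 -0.002]
roll to box y (mod 180): -0.2
shift cm tool: [2.92 0.05 0.07]
```

Emit:
send_rows([
  [[0.8,0,0],0,1],
  [[0.8,0,0],0,1],
  [[0.6,0,0],0,1],
  [[0.4,0,0],0,1],
  [[0.3,0,0],0,1],
  [[0.2,0,0],0,1],
])

```text
time_s: 6.35
tcp_pos: [0.4847, 0.0382, 0.1026]
tcp_rot: [-0.148, 1.556, 0.069]
ft_force: [-23.8, -0.4, 39.9]
finger_gap: -0.002
```

Emit:
send_rows([
  [[0.2,0,0],0,1],
  [[0.2,0,0],0,1],
])

```text
time_s: 6.55
tcp_pos: [0.4846, 0.0382, 0.1027]
tcp_rot: [-0.199, 1.554, 0.019]
ft_force: [-18.9, 0.7, 36.1]
finger_gap: 0.001
```

Emit:
send_rows([
  [[0.2,0,0],0,1],
  [[0.2,0,0],0,1],
])

```text
time_s: 6.75
tcp_pos: [0.4846, 0.0382, 0.1027]
tcp_rot: [-0.239, 1.553, -0.02]
ft_force: [-19.7, 0.6, 36.7]
finger_gap: -0.005
```

Emit:
send_rows([
  [[-2,0,0],0,1],
  [[-5,0,0],0,0],
  [[-5,0,0],0,0],
  [[-3,-2,0],0,0],
  [[0,-4.5,1.5],0,0],
  [[0,0,0],0,0],
  [[0,0,0],0,0],
])

```text
time_s: 7.45
tcp_pos: [0.512, -0.0235, 0.2601]
tcp_rot: [-0.286, 1.55, -0.065]
ft_force: [-0.2, 0.1, -0.2]
finger_gap: 0.991
```

```bash
python3 - <<'E'
from h import *
go([.5145,-.0214,.20])
p,d,W=cloud('wrist'); save(p,'w1.png')
for k in('stud_flange','stud'): print(k,[(np.round(r['centre'],4),round(r['score'],2)) for r in models.look_for('wrist',k)[:2]])
m=(np.hypot(W[...,0]-.5145,W[...,1]+.0214)<.045)
for lo,hi in((.09,.11),(.122,.134),(.146,.16)):
    k=m&(W[...,2]>lo)&(W[...,2]<hi); Q=W[k]; 
    if len(Q)>20:
        r=cv2.minAreaRect((Q[:,:2]*1000).astype(np.float32)); print(lo,len(Q),Q.mean(0).round(4),np.median(Q[:,2]).round(4),r)
E
```

```text
t 7.45 p [ 0.512  -0.0235  0.2601] q [-0.2  -0.    1.54  0.    1.58 -1.99] F [-0.2  0.1 -0.2] T [-0.01  0.03 -0.01] gap 0.991
toolx [ 0.021 -0.001 -1.   ] tooly [-0.219  0.976 -0.006]
roll to box y (mod 180): 0.0
shift cm tool: [6.01 0.19 0.17]
stud_flange [(array([ 0.5125, -0.0218,  0.1357]), 0.61)]
stud [(array([ 0.5133, -0.0251,  0.1322]), 0.81)]
0.09 7355 [ 0.5103 -0.0221  0.1023] 0.1022 ((514.6456298828125, -21.30324935913086), (89.32015991210938, 89.75492095947266), 56.82489013671875)
0.122 896 [ 0.5137 -0.0224  0.1282] 0.1282 ((513.7862548828125, -21.66993522644043), (33.22075653076172, 34.077579498291016), 54.575496673583984)
0.146 847 [ 0.5129 -0.0222  0.1515] 0.1517 ((514.3653564453125, -21.89248275756836), (44.07308578491211, 10.00117301940918), 8.300718307495117)
```

View pics/w1.png

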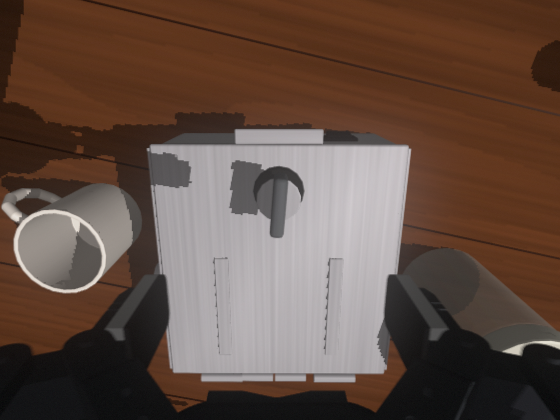

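```bash
python3 - <<'E'
from h import *
go([.514,-.0217,.133])
p,d,W=cloud('wrist')
k=(np.hypot(W[...,0]-.5145,W[...,1]+.0214)<.045)&(W[...,2]>.146)&(W[...,2]<.16)
Q=W[k][:,:2];c=Q.mean(0);v=np.linalg.svd(Q-c,full_matrices=False)[2][0];print('wing deg',np.degrees(np.arctan2(v[1],v[0]))%180,c)
k=(abs(W[...,0]-.6)<.2)&(abs(W[...,1])<.15)&(abs(W[...,2]-.1025)<.004)
r=cv2.minAreaRect((W[k][:,:2]*1000).astype(np.float32));print(r)
R=Ro.from_euler('xyz',status.state()['tcp_rot']).as_matrix();print('tool z deg',np.degrees(np.arctan2(R[1,2],R[0,2])))
E
```

```text
t 7.6 p [ 0.5114 -0.0226  0.2594] q [-0.2  -0.    1.55  0.    1.58 -1.99] F [ 0.1 -1.3  0.7] T [-0.    0.04  0.01] gap 1.0
toolx [ 0.019 -0.001 -1.   ] tooly [-0.22   0.975 -0.005]
roll to box y (mod 180): 0.1
shift cm tool: [12.65  0.1   0.04]
wing deg 8.328592620334861 [ 0.51302128 -0.02206007]
((584.7951049804688, -6.2166290283203125), (243.8948516845703, 211.54202270507812), 12.509556770324707)
tool z deg 12.735221697938396
```

Emit:
send_rows([
  [[3,0.1,0],4.4,0],
  [[4,0,0],0,0],
  [[3,0,0],0,0],
  [[1.5,0,0],0,0],
  [[0,0,0],0,0],
])

```text
time_s: 8.15
tcp_pos: [0.512, -0.0181, 0.1404]
tcp_rot: [-0.189, 1.551, -0.042]
ft_force: [0.0, -0.4, 0.7]
finger_gap: 1.0
```

```bash
python3 -c "
from h import *
YAW=8.33/57.3
go([.514,-.0217,.133])
import h; h.YAW=YAW; go()"
```

```text
t 8.15 p [ 0.512  -0.0181  0.1404] q [-0.19  0.06  1.73  0.    1.34 -1.91] F [ 0.  -0.4  0.7] T [0.   0.02 0.03] gap 1.0
toolx [ 0.02  -0.001 -1.   ] tooly [-0.146  0.989 -0.004]
roll to box y (mod 180): -4.2
shift cm tool: [ 0.74 -0.38  0.13]
t 8.15 p [ 0.512  -0.0181  0.1404] q [-0.19  0.06  1.73  0.    1.34 -1.91] F [ 0.  -0.4  0.7] T [0.   0.02 0.03] gap 1.0
toolx [ 0.02  -0.001 -1.   ] tooly [-0.146  0.989 -0.004]
roll to box y (mod 180): 0.1
```

Emit:
send_rows([
  [[0.4,-0.4,0.1],0,0],
  [[0.3,0,0],0,0],
])

```text
time_s: 8.35
tcp_pos: [0.5141, -0.0215, 0.1345]
tcp_rot: [-0.198, 1.549, -0.051]
ft_force: [0.4, -1.0, 0.2]
finger_gap: 1.0
```

```bash
python3 -c "
from h import *
go([.514,-.0217,.133])"
```

```text
t 8.35 p [ 0.5141 -0.0215  0.1345] q [-0.19  0.06  1.73  0.    1.32 -1.91] F [ 0.4 -1.   0.2] T [-0.   -0.    0.03] gap 1.0
toolx [ 0.022 -0.001 -1.   ] tooly [-0.147  0.989 -0.004]
roll to box y (mod 180): -4.1
shift cm tool: [ 0.15 -0.02 -0.02]
```

Aligned. Close gently.

Emit:
send_rows([
  [[0,0,0],0,0.5],
  [[0,0,0],0,0.8],
  [[0,0,0],0,1],
  [[0,0,0],0,1],
  [[0,0,0],0,1],
], squeeze=30)

```text
time_s: 8.85
tcp_pos: [0.5151, -0.0217, 0.1368]
tcp_rot: [-0.218, 1.546, -0.07]
ft_force: [0.3, 1.1, -0.5]
finger_gap: 0.144
```

```bash
python3 -c "
from h import *
go([.514,-.0217,.129])"
```

```text
t 8.85 p [ 0.5151 -0.0217  0.1368] q [-0.19  0.06  1.73  0.    1.33 -1.91] F [ 0.3  1.1 -0.5] T [-0.01  0.01 -0.02] gap 0.144
toolx [ 0.025 -0.002 -1.   ] tooly [-0.147  0.989 -0.005]
roll to box y (mod 180): -4.1
shift cm tool: [ 0.77  0.02 -0.13]
```

Emit:
send_rows([
  [[0,0,0],0,0.7],
  [[0.3,0,0],0,0.7],
  [[0.3,0,-0.1],0,0.7],
  [[0.05,0,0],0,1],
  [[0.05,0,0],0,1],
  [[0.05,0,0],0,1],
  [[0,0,0],0,1],
])

```text
time_s: 9.55
tcp_pos: [0.5143, -0.022, 0.1291]
tcp_rot: [-0.224, 1.545, -0.077]
ft_force: [-2.2, 0.2, 4.1]
finger_gap: 0.106
```

```bash
python3 -c "
from h import *
go([.514,-.0217,.129])"
```

```text
t 9.55 p [ 0.5143 -0.022   0.1291] q [-0.19  0.07  1.74  0.    1.31 -1.91] F [-2.2  0.2  4.1] T [ 0.1   0.34 -0.03] gap 0.106
toolx [ 0.025 -0.002 -1.   ] tooly [-0.147  0.989 -0.006]
roll to box y (mod 180): -4.1
shift cm tool: [ 0.01  0.03 -0.03]
```

Emit:
send_rows([
  [[0.12,0,0],0,1],
  [[0.12,0,0],0,1],
  [[0.12,0,0],0,1],
  [[0.12,0,0],0,1],
])

```text
time_s: 9.95
tcp_pos: [0.5143, -0.022, 0.1246]
tcp_rot: [-0.228, 1.545, -0.08]
ft_force: [-4.2, 0.7, 6.5]
finger_gap: 0.111
```

Emit:
send_rows([
  [[0.12,0,0],0,1],
  [[0.12,0,0],0,1],
])

```text
time_s: 10.15
tcp_pos: [0.5143, -0.022, 0.1223]
tcp_rot: [-0.23, 1.545, -0.083]
ft_force: [-4.1, -1.1, 7.0]
finger_gap: 0.113
```

Emit:
send_rows([
  [[0.12,0,0],0,1],
  [[0.12,0,0],0,1],
])

```text
time_s: 10.35
tcp_pos: [0.5143, -0.022, 0.1201]
tcp_rot: [-0.233, 1.545, -0.085]
ft_force: [-3.6, -0.0, 7.0]
finger_gap: 0.108
```

Emit:
send_rows([
  [[0.12,0,0],0,1],
  [[0.1,0,0],0,1],
])

```text
time_s: 10.55
tcp_pos: [0.5144, -0.022, 0.1182]
tcp_rot: [-0.236, 1.545, -0.088]
ft_force: [-4.1, 0.7, 8.0]
finger_gap: 0.111
```

Emit:
send_rows([
  [[0.1,0,0],0,1],
  [[0.1,0,0],0,1],
])

```text
time_s: 10.75
tcp_pos: [0.5144, -0.022, 0.117]
tcp_rot: [-0.241, 1.544, -0.093]
ft_force: [-9.3, 1.2, 24.0]
finger_gap: 0.111
```

Emit:
send_rows([
  [[0.1,0,0],0,1],
])

```text
time_s: 10.85
tcp_pos: [0.5145, -0.022, 0.117]
tcp_rot: [-0.246, 1.544, -0.098]
ft_force: [-11.5, 0.7, 23.8]
finger_gap: 0.106
```

Emit:
send_rows([
  [[0.1,0,0],0,1],
])

```text
time_s: 10.95
tcp_pos: [0.5144, -0.022, 0.117]
tcp_rot: [-0.253, 1.544, -0.105]
ft_force: [-10.5, 0.5, 20.9]
finger_gap: 0.111
```

Emit:
send_rows([
  [[0.1,0,0],0,1],
])

```text
time_s: 11.05
tcp_pos: [0.5144, -0.022, 0.1171]
tcp_rot: [-0.257, 1.543, -0.109]
ft_force: [-9.3, 0.9, 19.8]
finger_gap: 0.113
```

Emit:
send_rows([
  [[0.055,0,0],0,1],
  [[0.055,0,0],3,1],
  [[0.055,0,0],3,1],
])

```text
time_s: 11.35
tcp_pos: [0.5144, -0.0219, 0.1172]
tcp_rot: [-0.156, 1.542, -0.114]
ft_force: [-6.2, 1.5, 13.1]
finger_gap: 0.114
```

```bash
cat >> h.py <<'E'
def tz():
    R=Ro.from_euler('xyz',status.state()['tcp_rot']).as_matrix();print('tool z deg',np.degrees(np.arctan2(R[1,2],R[0,2])).round(2))
E
python3 -c "
from h import *
go([.514,-.0217,.129]);tz()"
```

```text
t 11.35 p [ 0.5144 -0.0219  0.1172] q [-0.19  0.07  1.76  0.    1.28 -1.81] F [-6.2  1.5 13.1] T [0.27 1.01 0.  ] gap 0.114
toolx [ 0.028 -0.003 -1.   ] tooly [-0.042  0.999 -0.004]
roll to box y (mod 180): -10.2
shift cm tool: [-1.18  0.01 -0.  ]
tool z deg 2.39
```

Emit:
send_rows([
  [[0.055,0,0],6,1],
  [[0.055,0,0],8,1],
  [[0.055,0,0],8,1],
  [[0.055,0,0],8,1],
])

```text
time_s: 11.75
tcp_pos: [0.5145, -0.0212, 0.1172]
tcp_rot: [0.411, 1.541, -0.088]
ft_force: [-5.1, 2.0, 12.3]
finger_gap: 0.105
```

```bash
python3 -c "
from h import *
go([.514,-.0217,.129]);tz()"
```

```text
t 11.75 p [ 0.5145 -0.0212  0.1172] q [-0.19  0.07  1.76  0.    1.28 -1.27] F [-5.1  2.  12.3] T [0.23 0.94 0.08] gap 0.105
toolx [ 0.03  -0.003 -1.   ] tooly [0.479 0.878 0.012]
roll to box y (mod 180): -41.2
shift cm tool: [-1.18 -0.05  0.01]
tool z deg -28.63
```

Emit:
send_rows([
  [[0.055,0,0],8,1],
  [[0.055,0,0],8,1],
  [[0.055,0,0],8,1],
  [[0.055,0,0],8,1],
  [[0.055,0,0],8,1],
])

```text
time_s: 12.25
tcp_pos: [0.5152, -0.0205, 0.1172]
tcp_rot: [1.15, 1.538, -0.076]
ft_force: [-4.0, 2.2, 11.6]
finger_gap: 0.11
```

```bash
python3 -c "
from h import *
go([.514,-.0217,.129]);tz()"
```

```text
t 12.25 p [ 0.5152 -0.0205  0.1172] q [-0.19  0.07  1.76  0.    1.28 -0.54] F [-4.   2.2 11.6] T [-0.06  0.95  0.04] gap 0.11
toolx [ 0.033 -0.003 -0.999] tooly [0.941 0.338 0.03 ]
roll to box y (mod 180): -82.9
shift cm tool: [-1.18 -0.12  0.08]
tool z deg -70.28
```

Emit:
send_rows([
  [[0.055,0,0],5,1],
  [[0.055,0,0],3.5,1],
  [[0.055,0,0],0,1],
])

```text
time_s: 12.55
tcp_pos: [0.5155, -0.0204, 0.1172]
tcp_rot: [1.3, 1.536, -0.087]
ft_force: [-5.4, 0.7, 13.9]
finger_gap: 0.111
```

```bash
python3 -c "
from h import *
go([.514,-.0217,.129]);tz()"
```

```text
t 12.55 p [ 0.5155 -0.0204  0.1172] q [-0.19  0.07  1.76  0.    1.27 -0.38] F [-5.4  0.7 13.9] T [-0.19  1.34 -0.04] gap 0.111
toolx [ 0.034 -0.003 -0.999] tooly [0.983 0.183 0.033]
roll to box y (mod 180): -92.0
shift cm tool: [-1.19 -0.13  0.11]
tool z deg -79.45
```

Emit:
send_rows([
  [[0,0,0],0,1],
  [[0,0,0],0,0.8],
  [[0,0,0],0,0.5],
  [[0,0,0],0,0],
  [[0,0,0],0,0],
  [[0,0,0],0,0],
])

```text
time_s: 13.15
tcp_pos: [0.5175, -0.0203, 0.1186]
tcp_rot: [1.304, 1.531, -0.083]
ft_force: [0.5, 0.2, -0.9]
finger_gap: 0.872
```

```bash
python3 -c "
from h import *
go();tz()"
```

```text
t 13.15 p [ 0.5175 -0.0203  0.1186] q [-0.19  0.07  1.76  0.    1.27 -0.38] F [ 0.5  0.2 -0.9] T [-0.   -0.02 -0.05] gap 0.872
toolx [ 0.04  -0.003 -0.999] tooly [0.982 0.183 0.038]
roll to box y (mod 180): -92.0
tool z deg -79.46
```

Lift straight up and look.

Emit:
send_rows([
  [[0,0,0],0,0],
  [[-1,0,0],0,0],
  [[-4,0,0],0,0],
  [[-5,0,0],0,0],
  [[-4,0,0],0,0],
  [[0,0,0],0,0],
])

```text
time_s: 13.75
tcp_pos: [0.5102, -0.0195, 0.2647]
tcp_rot: [1.315, 1.535, -0.071]
ft_force: [0.1, -0.4, -0.3]
finger_gap: 0.998
```

```bash
python3 - <<'E'
from h import *
go()
p,d,W=cloud('wrist'); save(p,'w2.png')
m=(np.hypot(W[...,0]-.5145,W[...,1]+.0214)<.045); z=W[...,2]
print('hist',np.histogram(z[m],np.arange(.096,.16,.004)))
k=m&(z>.13)
Q=W[k][:,:2];c=Q.mean(0);v=np.linalg.svd(Q-c,full_matrices=False)[2][0];print('wing deg',np.degrees(np.arctan2(v[1],v[0]))%180-180,c,np.median(z[k]))
k=(abs(W[...,0]-.6)<.2)&(abs(W[...,1])<.15)&(abs(z-.1025)<.004)
Q=W[k];A=np.c_[Q[:,:2],np.ones(len(Q))];s=np.linalg.lstsq(A,Q[:,2],rcond=None)[0];print('cover slope',s)
E
```

```text
t 13.75 p [ 0.5102 -0.0195  0.2647] q [-0.19 -0.02  1.55  0.    1.57 -0.38] F [ 0.1 -0.4 -0.3] T [-0.01  0.06  0.05] gap 0.998
toolx [ 0.036 -0.003 -0.999] tooly [0.982 0.183 0.035]
roll to box y (mod 180): -92.1
hist (array([3098, 4128,   28,    0,   14,  777,   26,   23,   15,   14,   93,
        681,    0,    0,    0]), array([0.096, 0.1  , 0.104, 0.108, 0.112, 0.116, 0.12 , 0.124, 0.128,
       0.132, 0.136, 0.14 , 0.144, 0.148, 0.152, 0.156]))
wing deg -174.04460825989509 [ 0.52202209 -0.00514407] 0.33860244368355663
cover slope [5.15786490e-05 3.36004826e-04 1.00146276e-01]
```

View pics/w2.png

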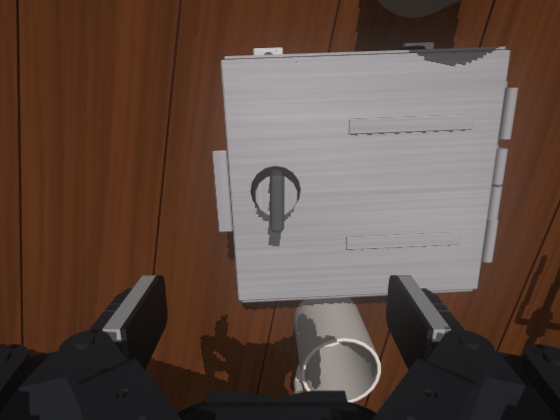

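The picture shows the cover flat and the wing at (277,200), roughly parallel to the hinge at the right. The flange stays about 10 mm in. One last check of the wing's angle, then I hand in.

```bash
python3 - <<'E'
from h import *
p,d,W=cloud('wrist'); z=W[...,2]
k=(np.hypot(W[...,0]-.5145,W[...,1]+.0214)<.03)&(z>.136)&(z<.15)
Q=W[k][:,:2];c=Q.mean(0);v=np.linalg.svd(Q-c,full_matrices=False)[2][0];a=np.degrees(np.arctan2(v[1],v[0]))%180-180
print('stud turn rad',np.radians(12.5-a),c,len(Q))
for n in('mug','canister'):
    pass
camera('top')
for n in('mug','canister'): print(n,[np.round(r['centre'],3) for r in models.look_for('top',n)[:1]])
if 1.48<np.radians(12.5-a)<1.7: print(manip.finish_job())
E
```

```text
stud turn rad 1.605522745092658 [ 0.51384852 -0.0203207 ] 802
mug [array([ 0.618, -0.212,  0.041])]
canister [array([0.6  , 0.191, 0.173])]
the job is handed in; nothing more can be done
None
```

The cover is shut and locked down, and the job is handed in; I don't have a verdict back.

- **Cover:** I pressed it shut with the closed fingers. The last camera check showed it flat, with a slope of about 0.0003.
- **Stud:** I gripped the wing gently and felt the stud bottom about 12 mm in. The wrist read at most 24 N there, spring included. I eased off to about 13 N and turned it clockwise, then opened the fingers and lifted clear.
- **Lock:** The wing measured 1.606 rad, just past the quarter turn. The flange stayed about 10 mm in with nothing touching it, so it is seated. The pull of the pin on the keeper can't be measured directly, so I took it from the stud staying in.
- **Bystanders:** I rechecked only the mug and the canister. The mug read 10 mm off its first reading in y and the canister about 3 mm, both well under 30 mm. The mug is partly hidden in the top view, so I put its 10 mm down to measurement error. I didn't recheck the others.

The clock was just under 14 s of the 54 s allowed.

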